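Slide the drill gauge home under the drill guide's bridge

ROBOT

A 6-joint arm with a two-finger parallel gripper is mounted at the origin on the work surface. World frame = base frame: x ahead of the robot, y to its left, z up, the work surface at z = 0. Lengths are in mm, angles in degrees, forces in N, time in s.
With the tool pointing down it reaches from about 425 to 925 mm from the base axis. Payload 12.5 kg.
Tool frame: the origin (TCP) lies on the centre line of the jaws, within the pads' length; the fingertips stand 8 mm ahead of it and the grasp point (between the pads) lies 11 mm behind it; z points along the fingers, y is the direction in which the jaws open and shut (so a half turn about z gives the same grasp; the last joint's range is limited). The gripper opens to 85 mm and grips with 20 to 120 N. Pads are 22 mm wide; open, the fingers measure 114 mm over their backs; the gripper's body (76 mm by 85 mm) begins 54 mm behind the grasp point. The pads swing forward as they close: fully open they stand 13 mm farther back than shut.
Start: joints at [60.413, 28.126, 89.318, -0, 62.55, -6.05], TCP at [249.574, 573.024, 239.327] pointing down, gripper open.
Joint ranges: [-177.58, 177.58], [-47.91, 125.51], [2.72, 160], [-65.01, 245.01], [3.68, 167.84], [-153.87, 153.87]. Speed limits (degrees/s): [127.2, 127.2, 159.86, 180, 180, 180].

INTERFACE

Orientations are given as a 3x3 rotation matrix whose columns are the frame's x, y, z axes.
In Python, from bench import robot gives the robot as it stands.
- The arm moves only by the shell command python3 -m inch 'ROWS'. ROWS is text: rows parted by semicolons, each of 7 numbers parted by spaces: the opening, from 0 (shut) to 1 (fully open), then the shift along the tool's x, y, z in cm, then the turn, a rotation vector about the tool's x, y, z in degrees. A call has 1 to 8 rows; each row shifts and turns the pose as measured when the row begins, along the tool's axes as they then stand; what a row does not reach is not made up. A row lasts 1/10 s, in which the tool goes at most 50 mm and 8.59 degrees, less where a joint would pass 70% of its speed; a pose out of reach is approached as far as the arm can. A call with a gripper value outside its range is refused whole. The fingers move at their own pace and stop on an object; the grip force is fixed at half the most. Time passes only in rows, so rows that do not move let the fingers close. It gives the time, the measured TCP pose, the force and the opening at its end, in the units of the state.
- robot.sense(): the state, without advancing time (a new reading comes with each control period).
- robot.grab_frame(name): name is "scene" or "top"; returns (picture, depth): 420x560x3 uint8, blue, green, red; 420x560 float32, mm along the optical axis (not along the pixel's ray), 0 where there is no reading.
- robot.camera_params(name): a dict with "K" (3x3 intrinsics, pixels), "extrinsics" (4x4, takes a point from camera to world coordinates). Camera axes: x right, y down, z forward; pixel columns grow to the right and rows downward; lengths in mm; the calibration is good to about 2 mm. A picture is of the moment at which its call begins. camera_params takes no time and is no camera call.
- robot.hand_in(): hands the job in, once; it reports no verdict.
The state is a dict: "t": time; "joints": joint angles; "dq": joint speeds; "joint_efforts": joint torques, N m; "eef_pos": TCP position; "tool_rot": TCP orientation; "wrist_force": force on the tool from outside, world axes, zero at the start; "moment": the same for the moment, N m; "width": finger opening in mm.
Only numpy, scipy, OpenCV 4.12 (cv2) and the standard library are available. Lean on these libraries where they do the work, as an engineer would, in place of code of your own. Each camera call takes 0.05 s, during which the arm holds its last target.

TASK

Push the flat drill gauge plate across the bench with your fingertips, nose first, under the low bridge of the drill guide until it is fully home: square against the stop at the far end of the channel, with its largest hole under the brass bushing. Keep it flat on the bench all the way, never lifting or tipping it, and leave the balls, jar and screwdriver where they are.

Things in the scene. Friction and masses are not known exactly. Their poses are not given: they have to be found in the camera images.
- gauge: Drill gauge: loose flat bright aluminium plate with dark holes, 120 mm long (its x), 90 mm wide (y), 12 mm thick, about 0.36 kg. Origin: centre of its underside; z up. Its +x end is the nose (the end with a row of three tiny holes), facing roughly to the guide's mouth at the start. The largest hole (18 mm) is 10 mm from the centre towards the nose.
- guide: Drill guide, fixed to the bench: dark iron bridge bar over a channel. Origin: on the bench midway under the bar; +x is the slide-in direction, z up. Bar x -20 to +20 mm, 145 mm across, underside 17 mm, top 35 mm up (5 mm headroom over the gauge); brass bushing on it up to 45 mm. With the gauge home its origin is at guide x -10 mm, y 0, and 50 mm of it stick out in front of the bar.
- guide_stop (a point): Middle of the foot of the stop's face (guide x +50 mm), which the gauge's nose must meet. The stop is an iron bar 24 mm high, 145 mm across, closing the channel's far end. Axes as the guide's.
- guide_mouth (a point): Middle of the mouth on the bench (guide x -51 mm). Low flared cheeks 12 mm high, about 139 mm apart inside here, narrow to the channel at guide x -22 mm; from there to the stop the channel is 101 mm wide between steel rails 17 mm high. Axes as the guide's.
- ball0: Yellow beech atom ball, 35 mm diameter, standing on a small flat foot, beside the drill guide, on the robot's side. Leave alone. Origin: centre of its underside.
- ball1: Yellow beech atom ball, 35 mm diameter, standing on a small flat foot, behind the stop of the drill guide. Leave alone. Origin: centre of its underside.
- ball2: Yellow beech atom ball, 35 mm diameter, standing on a small flat foot, right of the gauge plate. Leave alone. Origin: centre of its underside.
- ball3: Yellow beech atom ball, 35 mm diameter, standing on a small flat foot, beside the drill guide, on the side away from the robot. Leave alone. Origin: centre of its underside.
- jar: Squat amber glass jar, 72 mm diameter, 65 mm high, with black connectors in it. Leave alone. Origin: centre of its underside.
- driver: Red-handled screwdriver lying on the bench to the right. Leave alone. Its x axis runs from handle to tip.
Not all that is in view belongs to the job. What is shaped like the gauge but blue or green is not meant.

How it is judged (in metres and radians):
At the end, for the whole second after the job is handed in: The gauge rests flat on the bench in the channel, its origin within 4 mm of the home position against the stop (guide x -10 mm), within 8 mm of the centre line and within 0.06 rad of square, at rest (x of gauge in the frame of guide between -0.014 and -0.006 m and y of gauge in the frame of guide between -0.008 and 0.008 m and angle between the x axis of gauge and the x axis of guide, either way round below 0.06 rad and height (world z) of gauge below 0.003 m and angle between gauge's own z axis and vertical below 0.04 rad and linear speed of gauge below 0.01 m/s); the robot touches nothing.
It fails at once if the gauge is lifted off the bench (its centre more than 6 mm up) (height (world z) of gauge above 0.006 m).
It fails at once if the gauge is tipped (more than 0.12 rad) (angle between gauge's own z axis and vertical above 0.12 rad).
It fails at once if a ball, the jar or the screwdriver is moved more than 20 mm (distance of any of ball0, ball1, ball2, ball3, jar, driver from where it was at the start of the episode above 0.02 m).
It also fails if it takes over 64 s, if anything falls off the work surface, if the arm or the gripper's body presses on something with over 40 N, if the wrist force passes 120 N, or if a joint passes its speed limit or range.

## Working session

There is one attempt and no reset: what is moved stays moved. The work goes in short steps, Python scripts to look and compute and a shell command to move; the robot and the scene stay as the last step left them, time stands still between calls to the robot, and variables do not carry over. Pictures are saved under pics/ and viewed, and the job is handed in when it is done.

```bash
mkdir -p pics
cat > h.py <<'E'
import numpy as np,cv2
from bench import robot
def snap(n):
    p,d=robot.grab_frame(n);return p,d
def world(n,u,v,z=None,d=None):
    c=robot.camera_params(n);K=np.array(c["K"]);T=np.array(c["extrinsics"])
    r=np.linalg.inv(K)@np.array([u,v,1.])
    if z is None: return (T@np.append(r*d,1))[:3]
    rw=T[:3,:3]@r;o=T[:3,3];return o+rw*(z-o[2])/rw[2]
def pix(n,P):
    c=robot.camera_params(n);K=np.array(c["K"]);T=np.linalg.inv(np.array(c["extrinsics"]))
    q=K@(T@np.append(P,1))[:3];return q[:2]/q[2]
E
python3 - <<'E'
from h import *
for n in("scene","top"):
    p,d=snap(n);cv2.imwrite(f"pics/{n}0.png",p);np.save(f"pics/{n}0.npy",d)
    print(np.round(robot.camera_params(n)["extrinsics"],3).tolist(),robot.camera_params(n)["K"])
print(robot.sense())
E
```

```text
[[-0.831, 0.33, -0.447, 1127.944], [0.556, 0.469, -0.687, 825.299], [-0.017, -0.82, -0.573, 723.532], [0.0, 0.0, 0.0, 1.0]] [[461.26313779   0.         268.55240847]
 [  0.         461.26313779 207.73348042]
 [  0.           0.           1.        ]]
[[-0.002, -0.99, 0.144, 447.573], [-0.999, 0.007, 0.036, -32.786], [-0.037, -0.143, -0.989, 951.01], [0.0, 0.0, 0.0, 1.0]] [[415.03456013   0.         281.88480176]
 [  0.         415.03456013 204.73139558]
 [  0.           0.           1.        ]]
{'t': 0.1, 'joints': array([ 6.04125066e+01,  2.81599443e+01,  8.93462501e+01, -4.48051674e-04,
        6.25474621e+01, -6.04874347e+00]), 'dq': array([-0.05060575, -0.03856187, -0.06111384, -0.02066108, -0.0463244 ,
        0.12254131]), 'joint_efforts': array([ 3.16620106e-03, -6.19444799e+01, -2.62032384e+01, -5.59552404e-05,
        2.87893097e-03, -3.33875187e-05]), 'eef_pos': array([249.48016579, 572.85212583, 238.79659659]), 'tool_rot': array([[-9.16791605e-01,  3.99365677e-01, -4.56354995e-04],
       [ 3.99365927e-01,  9.16791245e-01, -8.17792924e-04],
       [ 9.17838390e-05, -9.31998324e-04, -9.99999561e-01]]), 'wrist_force': array([-0.83439569, -0.00839687, -0.92162976]), 'moment': array([0.03206386, 0.04490094, 0.04576963]), 'width': 85.36113815556284}
```

View pics/scene0.png

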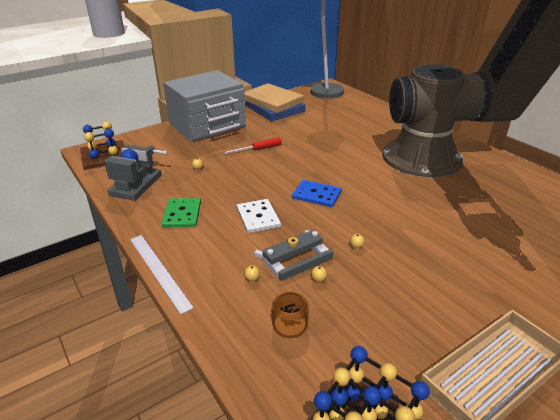

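View pics/top0.png

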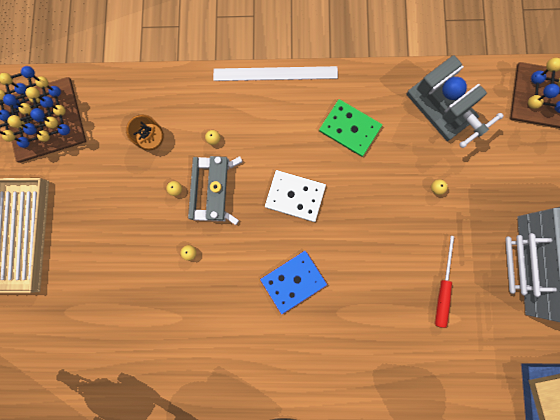

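Run:
```python
import cv2
p=cv2.imread("pics/top0.png")
cv2.imwrite("pics/crop0.png",cv2.resize(p[140:240,170:340],None,fx=4.7,fy=4.7,interpolation=cv2.INTER_CUBIC))
```

```text
(no output)
```

View pics/crop0.png

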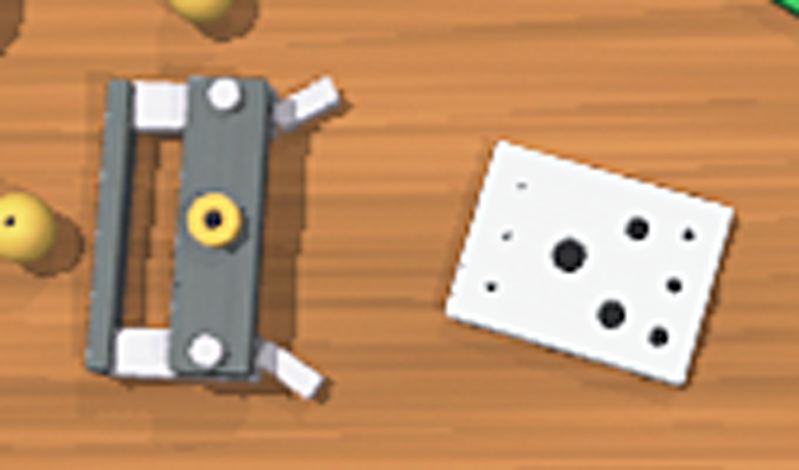

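```bash
cat >> h.py <<'E'
def cr(pts,z,ox=170,oy=140,s=4.7,n="top"):
    return np.array([world(n,ox+(u+.5)/s-.5,oy+(v+.5)/s-.5,z)[:2] for u,v in pts])
E
python3 - <<'E'
from h import *
g=cr([(498,141),(734,209),(685,386),(446,316)],12)
print("gauge",g.round(1).tolist(),g.mean(0),[np.linalg.norm(g[i]-g[(i+1)%4]).round(1) for i in range(4)])
a=(g[0]+g[3]-g[1]-g[2]);print("gauge yaw",np.degrees(np.arctan2(a[1],a[0])))
b=cr([(190,76),(272,80),(250,375),(170,372)],35)
print("bar",b.round(1).tolist(),b.mean(0),[np.linalg.norm(b[i]-b[(i+1)%4]).round(1) for i in range(4)])
y=(b[0]+b[1]-b[2]-b[3]);print("lat",np.degrees(np.arctan2(y[1],y[0])))
print("bush",cr([(213,220)],45), "bighole",cr([(569,255)],12))
s=cr([(110,80),(133,82),(110,372),(87,370)],24);print("stop",s.round(1).tolist(),s.mean(0))
y=(s[0]+s[1]-s[2]-s[3]);print("lat",np.degrees(np.arctan2(y[1],y[0])))
for n,(u,v) in dict(ball0=(188,253),ball1=(174,188),ball2=(440,187),ball3=(211,136)).items(): print(n,world("top",u,v,20).round(0))
# scene check
for u,v in[(293,241)]: print("scene bushing",world("scene",u,v,45).round(1))
d=np.load("pics/top0.npy");print([world("top",u,v,d=d[v,u]).round(1).tolist() for u,v in[(215,205),(300,205),(300,235)]])
E
```

```text
gauge [[666.3, 15.8], [631.1, -99.6], [544.4, -74.6], [579.3, 41.1]] [605.26098732 -29.34985048] [np.float64(120.6), np.float64(90.2), np.float64(120.8), np.float64(90.6)]
gauge yaw 73.12656188388142
bar [[694.8, 164.5], [692.3, 124.4], [548.5, 132.5], [550.1, 170.8]] [621.42624334 148.02949171] [np.float64(40.2), np.float64(144.1), np.float64(38.3), np.float64(144.8)]
lat -2.8384342141271905
bush [[621.56012382 149.72397409]] bighole [[608.95755242 -18.96515186]]
stop [[696.2, 206.5], [695.1, 195.1], [551.5, 202.3], [552.6, 213.6]] [623.83831621 204.37900755]
lat -2.8440774486376164
ball0 [475. 212.  20.]
ball1 [623. 250.  20.]
ball2 [ 620. -355.   20.]
ball3 [746. 167.  20.]
scene bushing [626.3 156.4  45. ]
[[581.3, 151.1, 33.0], [583.8, -40.2, 6.6], [515.5, -39.7, -2.2]]
```

```bash
cat >> h.py <<'E'
def st():
    s=robot.sense();R=np.array(s["tool_rot"]);yaw=np.degrees(np.arctan2(R[1,0],R[0,0]))
    print("t",round(s["t"],2),"pos",np.round(s["eef_pos"],1),"yaw",round(yaw,2),"F",np.round(s["wrist_force"],1),"w",round(s["width"],1),"q",np.round(s["joints"],0))
    return s,R,yaw
def goto(x,y,z):
    s,R,yaw=st();d=np.array([x,y,z])-s["eef_pos"];print("tool shift cm",np.round(R.T@d/10,2))
E
python3 -m inch '0.5 -3.6 -3.1 0.5 0 0 0;0.5 -3.6 -3.1 0.5 0 0 0;0.5 -3.6 -3.1 0.5 0 0 0;0.5 -3.6 -3.1 0.5 0 0 0;0.5 -3.6 -3.1 0.5 0 0 0;0.5 -3.6 -3.1 0.5 0 0 0;0.5 -3.6 -3.1 0.5 0 0 0;0.5 -3.6 -3.1 0.5 0 0 0'
python3 -c "
from h import *
goto(580,-112,120)"
```

```text
t: 0.9
eef_pos: [417.0, 222.7, 195.6]
tool_rot: [[-0.92, 0.391, -0.001], [0.391, 0.92, -0.001], [0.001, -0.001, -1.0]]
wrist_force: [1.9, -0.5, -0.5]
width: 42.7
t 0.9 pos [417.  222.7 195.6] yaw 156.99 F [ 1.9 -0.5 -0.5] w 42.7 q [ 20.  19. 113.  -0.  48. -47.]
tool shift cm [-28.1  -24.43   7.57]
```

```bash
python3 -m inch '0.5 -3.6 -3.1 0.8 0 0 0;0.5 -3.6 -3.1 0.8 0 0 0;0.5 -3.6 -3.1 0.8 0 0 0;0.5 -3.6 -3.1 0.8 0 0 0;0.5 -3.6 -3.1 0.8 0 0 0;0.5 -3.6 -3.1 0.8 0 0 0;0.5 -3.6 -3.1 0.8 0 0 0;0.5 -2.5 -2.2 0.8 0 0 0'
python3 -m inch '0.5 0 0 0 0 0 8.5;0.5 0 0 0 0 0 8.5;0.5 0 0 0 0 0 8.5;0.5 0 0 0 0 0 8.5;0.5 0 0 0 0 0 8.5;0.5 0 0 0 0 0 8.5;0.5 0 0 0 0 0 8.5;0.5 0 0 0 0 0 8.5'
python3 -c "
from h import *
goto(580,-112,50)"
```

```text
t: 1.7
eef_pos: [582.2, -121.4, 128.7]
tool_rot: [[-0.92, 0.393, -0.002], [0.393, 0.92, -0.0], [0.001, -0.001, -1.0]]
wrist_force: [0.1, -0.7, 0.5]
width: 42.6
t: 2.5
eef_pos: [582.0, -127.3, 123.6]
tool_rot: [[0.037, 0.999, -0.008], [0.999, -0.037, 0.001], [0.001, -0.008, -1.0]]
wrist_force: [0.5, -0.2, -0.7]
width: 42.7
t 2.5 pos [ 582.  -127.3  123.6] yaw 87.86 F [ 0.5 -0.2 -0.7] w 42.7 q [-19.  34. 100.  -0.  47. -16.]
tool shift cm [ 1.51 -0.2   7.37]
```

```bash
python3 -m inch '0.6 0 -0.2 3 0 0 7.5;0.6 0 0 3 0 0 7.2;0.6 0 0 0 0 0 0'
python3 -c "
from h import *
goto(579,-116,12)"
```

```text
t: 2.8
eef_pos: [579.8, -127.2, 62.4]
tool_rot: [[0.303, 0.953, -0.007], [0.953, -0.303, 0.001], [-0.001, -0.007, -1.0]]
wrist_force: [0.1, -0.2, 0.8]
width: 51.4
t 2.8 pos [ 579.8 -127.2   62.4] yaw 72.37 F [ 0.1 -0.2  0.8] w 51.4 q [-19.  39. 102.  -0.  40.  -1.]
tool shift cm [ 1.05 -0.38  5.04]
```

```bash
python3 -m inch '0.6 0 0 2 0 0 -0.7;0.6 0 0 1.5 0 0 0;0.6 0 0 1 0 0 0;0.6 0 0 0.3 0 0 0;0.6 0 0 0 0 0 0'
python3 - <<'E'
from h import *
goto(579,-116,12)
p,d=snap("top");cv2.imwrite("pics/t1.png",cv2.resize(p[140:260,190:350],None,fx=4.7,fy=4.7,interpolation=cv2.INTER_CUBIC))
p,d=snap("scene");cv2.imwrite("pics/s1.png",cv2.resize(p[140:300,200:400],None,fx=3.7,fy=3.7,interpolation=cv2.INTER_CUBIC))
E
```

```text
t: 3.3
eef_pos: [580.9, -127.6, 15.4]
tool_rot: [[0.28, 0.96, -0.005], [0.96, -0.28, 0.0], [-0.001, -0.005, -1.0]]
wrist_force: [-0.2, -0.8, 0.0]
width: 51.0
t 3.3 pos [ 580.9 -127.6   15.4] yaw 73.74 F [-0.2 -0.8  0. ] w 51.0 q [-19.  43. 103.  -0.  34.  -2.]
tool shift cm [ 1.06 -0.51  0.34]
```

View pics/t1.png

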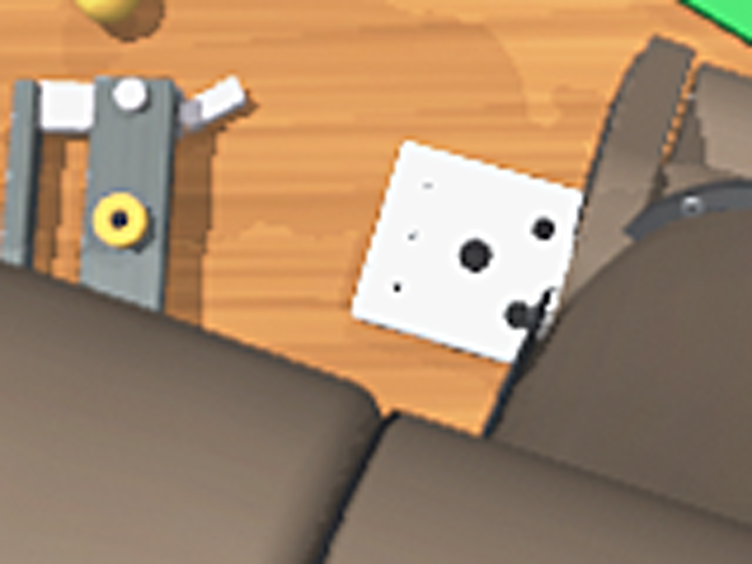

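View pics/s1.png

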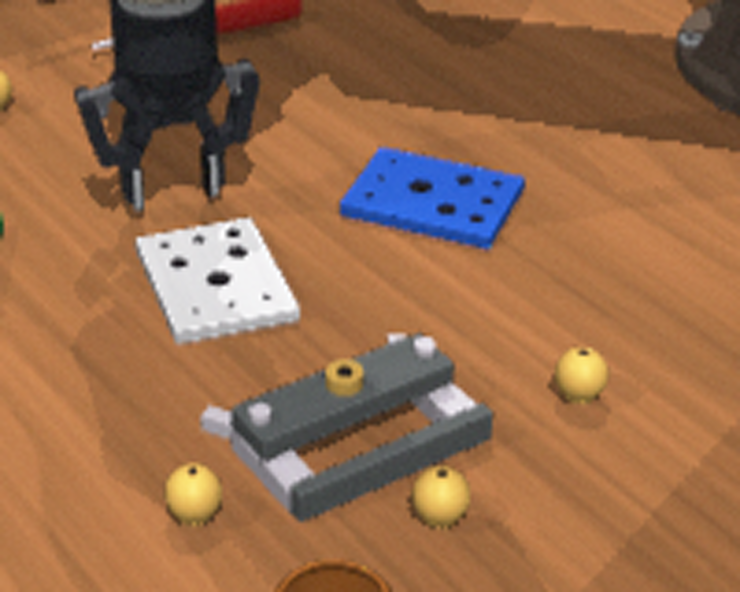

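```bash
python3 -m inch '0.6 0.6 -0.3 0.3 0 0 0.3;0.6 0.6 -0.3 0.2 0 0 0.3;0.6 0.6 0 0.1 0 0 0;0.6 0.6 0 0 0 0 0'
python3 -c "
from h import *
goto(584.7,-97.2,10)"
```

```text
t: 3.8
eef_pos: [582.6, -101.5, 11.0]
tool_rot: [[0.292, 0.957, -0.002], [0.957, -0.292, -0.001], [-0.001, -0.002, -1.0]]
wrist_force: [-0.5, 0.4, 0.2]
width: 51.4
t 3.8 pos [ 582.6 -101.5   11. ] yaw 73.04 F [-0.5  0.4  0.2] w 51.4 q [-16.  43. 104.  -0.  33.   1.]
tool shift cm [0.47 0.07 0.1 ]
```

```bash
python3 -m inch '0.6 0.5 0.05 0.05 0 0 0;0.6 0.5 0 0 0 0 0;0.6 0.6 0.12 0 0 0 -1;0.6 0.6 0.12 0 0 0 -1;0.6 0.6 0.12 0 0 0 -1;0.6 0.6 0.12 0 0 0 -1;0.6 0 0 0 0 0 0'
python3 - <<'E'
from h import *
s,R,yaw=st();h=np.radians(yaw);u=np.array([np.cos(h),np.sin(h)]);print("implied gauge ctr",s["eef_pos"][:2]+71*u)
p,d=snap("top");cv2.imwrite("pics/t2.png",cv2.resize(p[140:260,190:350],None,fx=4.7,fy=4.7,interpolation=cv2.INTER_CUBIC))
E
```

```text
t: 4.5
eef_pos: [598.8, -66.6, 10.5]
tool_rot: [[0.216, 0.976, -0.002], [0.976, -0.216, -0.001], [-0.001, -0.001, -1.0]]
wrist_force: [0.3, -0.0, -0.2]
width: 51.2
t 4.5 pos [598.8 -66.6  10.5] yaw 77.52 F [ 0.3 -0.  -0.2] w 51.2 q [-13.  44. 102.  -0.  34.   0.]
implied gauge ctr [614.11660282   2.68892669]
```

View pics/t2.png

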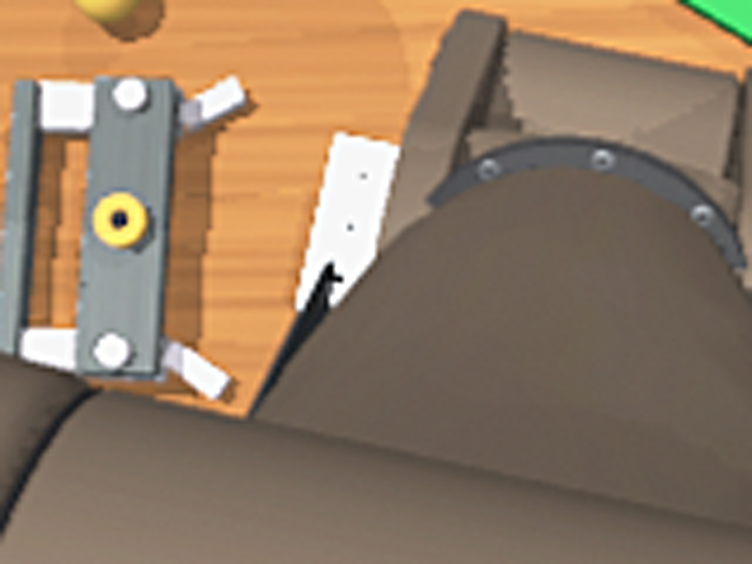

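Run:
```python
from h import *
c=cr([(336,131),(296,307)],12,190,140);print(c);v=c[0]-c[1];print(np.linalg.norm(v),np.degrees(np.arctan2(v[1],v[0]))+90)
h=np.arctan2(v[1],v[0])+np.pi/2;print("ctr",c[0]-60*np.array([np.cos(h),np.sin(h)])-45*v/np.linalg.norm(v))
p,d=snap("scene");cv2.imwrite("pics/s2.png",cv2.resize(p[160:290,200:360],None,fx=4.6,fy=4.6,interpolation=cv2.INTER_CUBIC))
```

```text
[[671.66460271  49.39313378]
 [583.9392752   68.50010376]]
89.78201038680662 77.71262288010125
ctr [6.14926533e+02 3.44265498e-01]
```

View pics/s2.png

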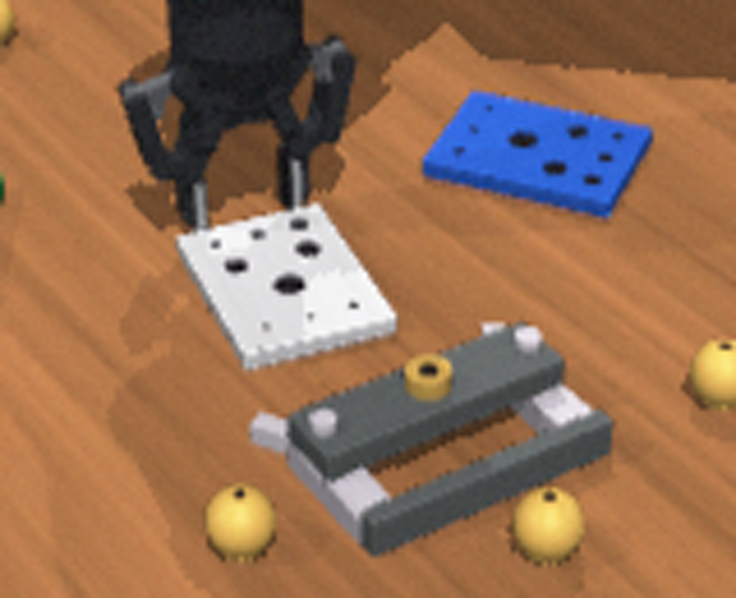

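```bash
python3 -m inch '0.6 0.6 0.04 0 0 0 -1.1;0.6 0.6 0.05 0 0 0 -1.1;0.6 0.6 0.06 0 0 0 -1.1;0.6 0.6 0.08 0 0 0 -1.1;0.6 0.6 0.09 0 0 0 -1.1;0.6 0.6 0.1 0 0 0 -1.1;0.6 0.6 0.1 0 0 0 -1.1;0.6 0 0 0 0 0 0'
cat >> h.py <<'E'
G=np.array([621.5,148.5]);gy=np.radians(87.15);U=np.array([np.cos(gy),np.sin(gy)]);V=np.array([-U[1],U[0]])
def rel():
    s,R,yaw=st();h=np.radians(yaw);c=s["eef_pos"][:2]+71*np.array([np.cos(h),np.sin(h)])
    print("implied gauge in guide",((c-G)@U).round(1),((c-G)@V).round(1),round(yaw-87.15,2))
E
python3 - <<'E'
from h import *
rel()
p,d=snap("top");cv2.imwrite("pics/t3.png",cv2.resize(p[140:260,190:350],None,fx=4.7,fy=4.7,interpolation=cv2.INTER_CUBIC))
p,d=snap("scene");cv2.imwrite("pics/s3.png",cv2.resize(p[160:290,200:360],None,fx=4.6,fy=4.6,interpolation=cv2.INTER_CUBIC))
E
```

```text
t: 5.4
eef_pos: [611.3, -23.2, 10.5]
tool_rot: [[0.073, 0.997, -0.001], [0.997, -0.073, -0.001], [-0.001, -0.001, -1.0]]
wrist_force: [-0.3, -0.7, 0.1]
width: 51.4
t 5.4 pos [611.3 -23.2  10.5] yaw 85.81 F [-0.3 -0.7  0.1] w 51.4 q [ -8.  44. 101.  -0.  35.  -4.]
implied gauge in guide -101.0 0.0 -1.34
```

View pics/t3.png

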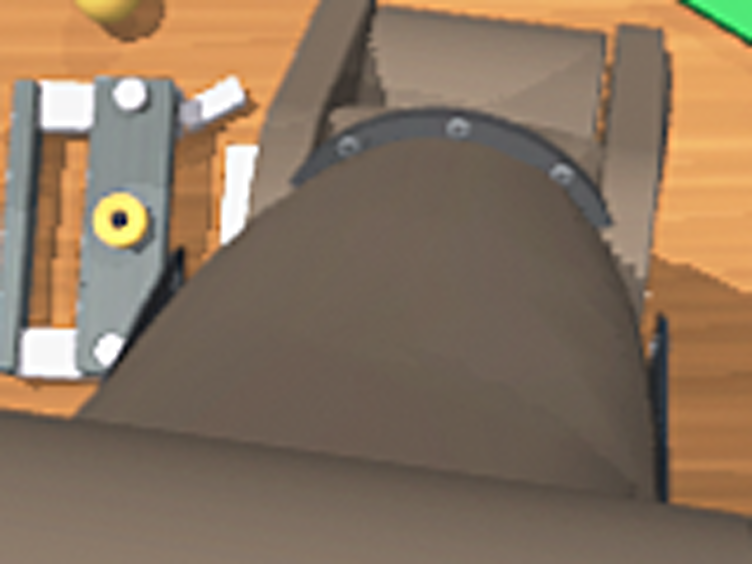

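View pics/s3.png

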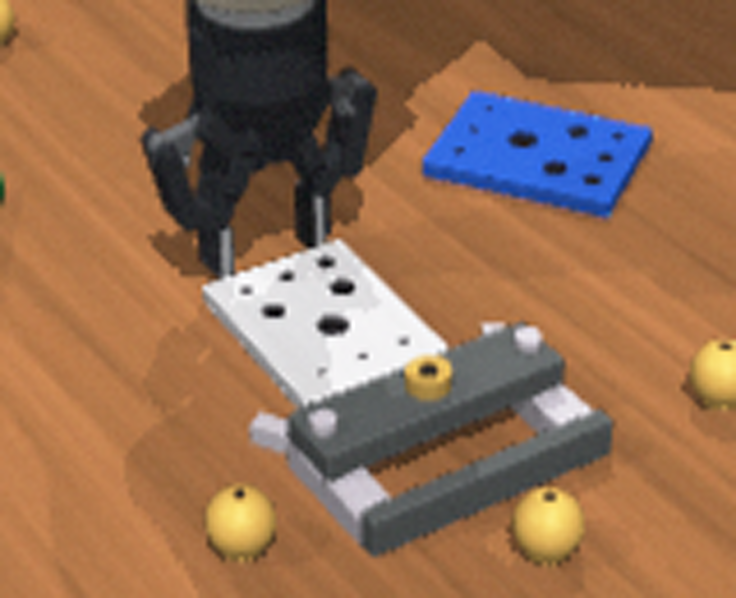

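Run:
```python
from h import *
def g(p): p=np.array(p);return ((p-G)@U).round(1),((p-G)@V).round(1)
print("top nose corner",g(cr([(227,145)],12,190,140)[0]))
f=lambda q,z:cr(q,z,200,160,4.6,"scene")
for n,q,z in[("bush",(428,370),45),("hole",(333,324),12),("cornerR rear L",(203,290),12),("rear R",(341,240),12),("bolt",(322,417),35),("bolt",(528,334),35)]:print(n,g(f([q],z)[0]))
```

```text
top nose corner (np.float64(-42.9), np.float64(-45.8))
bush (np.float64(4.8), np.float64(-3.1))
hole (np.float64(-90.1), np.float64(-2.4))
cornerR rear L (np.float64(-155.5), np.float64(-47.9))
rear R (np.float64(-155.4), np.float64(42.7))
bolt (np.float64(-2.5), np.float64(-61.7))
bolt (np.float64(-2.7), np.float64(64.7))
```

```bash
python3 -m inch '0.6 0.6 0.1 0 0 0 -0.7;0.6 0.6 0.1 0 0 0 -0.6;0.6 0.6 0 0 0 0 0;0.6 0.6 0 0 0 0 0;0.6 0.6 0 0 0 0 0;0.6 0.6 0 0 0 0 0;0.6 0.6 0 0 0 0 0;0.6 0 0 0 0 0 0'
python3 - <<'E'
from h import *
rel()
p,d=snap("scene");cv2.imwrite("pics/s4.png",cv2.resize(p[160:290,200:360],None,fx=4.6,fy=4.6,interpolation=cv2.INTER_CUBIC))
E
```

```text
t: 6.3
eef_pos: [615.7, 21.3, 10.5]
tool_rot: [[0.051, 0.999, -0.002], [0.999, -0.051, -0.001], [-0.001, -0.002, -1.0]]
wrist_force: [0.0, 0.4, -0.3]
width: 51.3
t 6.3 pos [615.7  21.3  10.5] yaw 87.08 F [ 0.   0.4 -0.3] w 51.3 q [ -4.  44. 100.  -0.  36.  -1.]
implied gauge in guide -56.3 -0.6 -0.07
```

View pics/s4.png

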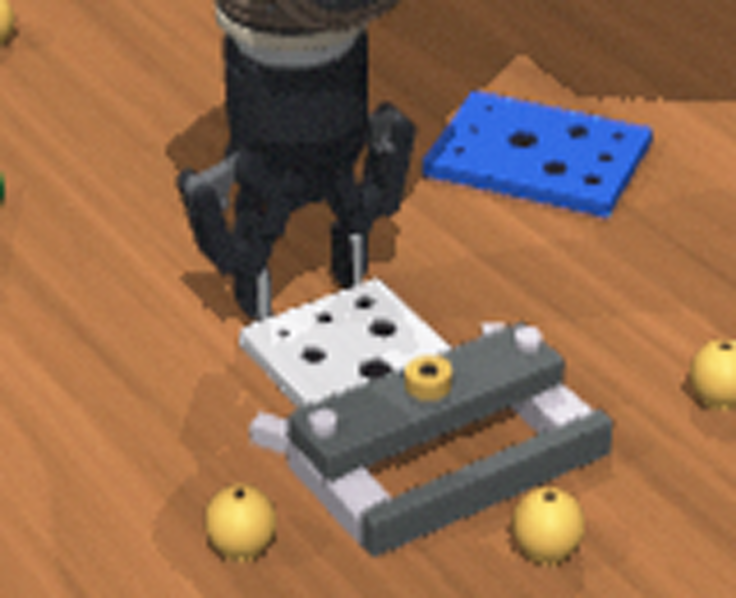

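```bash
python3 -m inch '0.6 0.6 0 0 0 0 0;0.6 0.6 0 0 0 0 0;0.6 0.6 0 0 0 0 0;0.6 0.6 0 0 0 0 0;0.6 0.5 0 0 0 0 0;0.6 0.4 0 0 0 0 0;0.6 0.2 0 0 0 0 0;0.6 0 0 0 0 0 0'
python3 - <<'E'
from h import *
rel()
p,d=snap("scene");cv2.imwrite("pics/s5.png",cv2.resize(p[160:290,200:360],None,fx=4.6,fy=4.6,interpolation=cv2.INTER_CUBIC))
E
```

```text
t: 7.15
eef_pos: [617.5, 58.8, 10.4]
tool_rot: [[0.051, 0.999, -0.002], [0.999, -0.051, -0.002], [-0.002, -0.002, -1.0]]
wrist_force: [0.8, -2.4, 0.2]
width: 51.3
t 7.15 pos [617.5  58.8  10.4] yaw 87.07 F [ 0.8 -2.4  0.2] w 51.3 q [ -1.  44. 100.  -0.  36.   2.]
implied gauge in guide -18.8 -0.6 -0.08
```

View pics/s5.png

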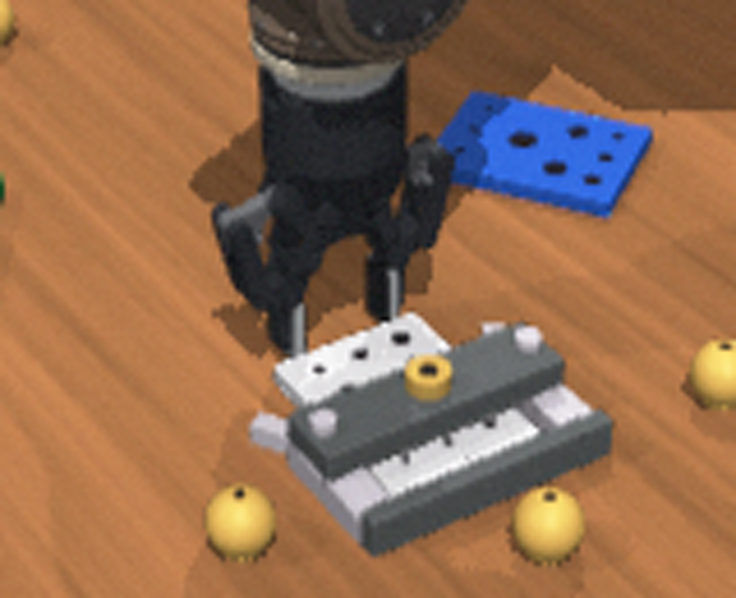

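Nose has emerged beyond the bar, about 9 mm from the stop by estimate. Now I'll push slowly until I feel the stop.

```bash
python3 -m inch '0.6 0.3 0 0 0 0 0;0.6 0.3 0 0 0 0 0;0.6 0.2 0 0 0 0 0;0.6 0.1 0 0 0 0 0'
python3 -c "
from h import *
rel()"
python3 -m inch '0.6 0.15 0 0 0 0 0;0.6 0.15 0 0 0 0 0'
python3 -c "
from h import *
rel()"
```

```text
t: 7.6
eef_pos: [618.0, 67.8, 10.4]
tool_rot: [[0.052, 0.999, -0.002], [0.999, -0.052, -0.002], [-0.002, -0.002, -1.0]]
wrist_force: [-0.8, -2.6, 0.0]
width: 51.1
t 7.6 pos [618.   67.8  10.4] yaw 87.02 F [-0.8 -2.6  0. ] w 51.1 q [ 0. 45. 99. -0. 36.  3.]
implied gauge in guide -9.8 -0.7 -0.13
t: 7.8
eef_pos: [618.3, 70.6, 10.4]
tool_rot: [[0.052, 0.999, -0.002], [0.999, -0.052, -0.002], [-0.002, -0.002, -1.0]]
wrist_force: [2.3, -14.5, -0.3]
width: 51.2
t 7.8 pos [618.3  70.6  10.4] yaw 87.03 F [  2.3 -14.5  -0.3] w 51.2 q [ 0. 45. 99. -0. 36.  4.]
implied gauge in guide -7.0 -0.8 -0.12
```

Force has jumped to 14.5 N. One more small press confirms the stop, then I look.

```bash
python3 -m inch '0.6 0.1 0 0 0 0 0;0.6 0.1 0 0 0 0 0'
python3 - <<'E'
from h import *
rel()
p,d=snap("scene");cv2.imwrite("pics/s6.png",cv2.resize(p[160:290,200:360],None,fx=4.6,fy=4.6,interpolation=cv2.INTER_CUBIC))
E
```

```text
t: 8.0
eef_pos: [618.6, 70.6, 10.4]
tool_rot: [[0.051, 0.999, -0.002], [0.999, -0.051, -0.005], [-0.005, -0.001, -1.0]]
wrist_force: [-1.3, -11.4, 1.4]
width: 51.5
t 8.0 pos [618.6  70.6  10.4] yaw 87.09 F [ -1.3 -11.4   1.4] w 51.5 q [ 1. 45. 99. -0. 36.  4.]
implied gauge in guide -7.0 -1.1 -0.06
```

View pics/s6.png

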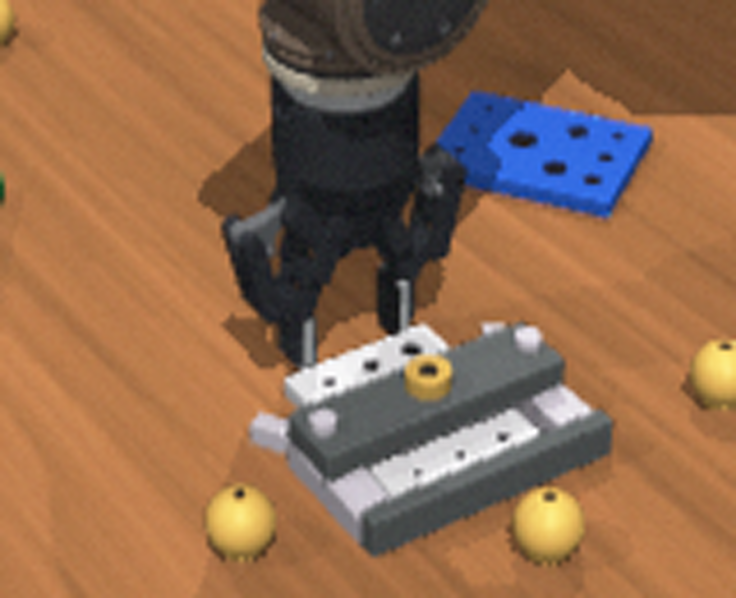

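The advance stopped under load, so the nose is on the stop. I'll back straight off, lift, and clear the view.

```bash
python3 -m inch '0.6 -0.6 0 0 0 0 0;0.6 -1 0 0 0 0 0;0.6 -1.5 0 0 0 0 0;0.6 -2 0 -0.5 0 0 0;0.6 -2 0 -3 0 0 0;0.6 -2 0 -4 0 0 0;0.6 -4 0 -2 0 0 0;0.6 -5 0 0 0 0 0'
python3 -m inch '0.6 -5 0 0 0 0 0;0.6 -5 0 0 0 0 0;0.6 -5 0 0 0 0 0;0.6 0 0 0 0 0 0'
python3 - <<'E'
from h import *
st()
p,d=snap("top");cv2.imwrite("pics/t7.png",p);cv2.imwrite("pics/t7c.png",cv2.resize(p[140:240,170:330],None,fx=4.7,fy=4.7,interpolation=cv2.INTER_CUBIC))
p,d=snap("scene");cv2.imwrite("pics/s7.png",cv2.resize(p[160:290,200:360],None,fx=4.6,fy=4.6,interpolation=cv2.INTER_CUBIC))
E
```

```text
t: 8.85
eef_pos: [608.3, -114.9, 108.3]
tool_rot: [[0.045, 0.999, -0.004], [0.999, -0.045, -0.004], [-0.004, -0.004, -1.0]]
wrist_force: [0.8, -0.5, -0.8]
width: 51.5
t: 9.25
eef_pos: [598.9, -272.3, 110.7]
tool_rot: [[0.051, 0.999, -0.0], [0.999, -0.051, -0.005], [-0.005, 0.0, -1.0]]
wrist_force: [-0.1, 0.9, 0.6]
width: 51.2
t 9.25 pos [ 598.9 -272.3  110.7] yaw 87.09 F [-0.1  0.9  0.6] w 51.2 q [-30.  39.  91.  -0.  50. -27.]
```

View pics/t7.png

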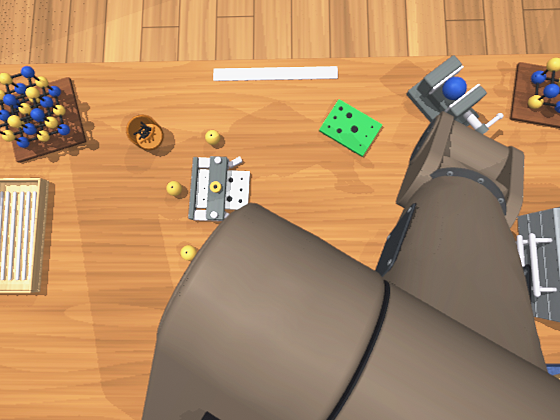

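View pics/t7c.png

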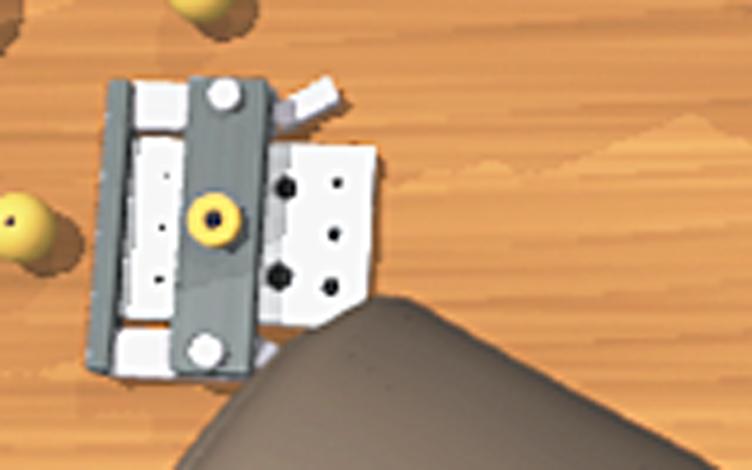

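View pics/s7.png

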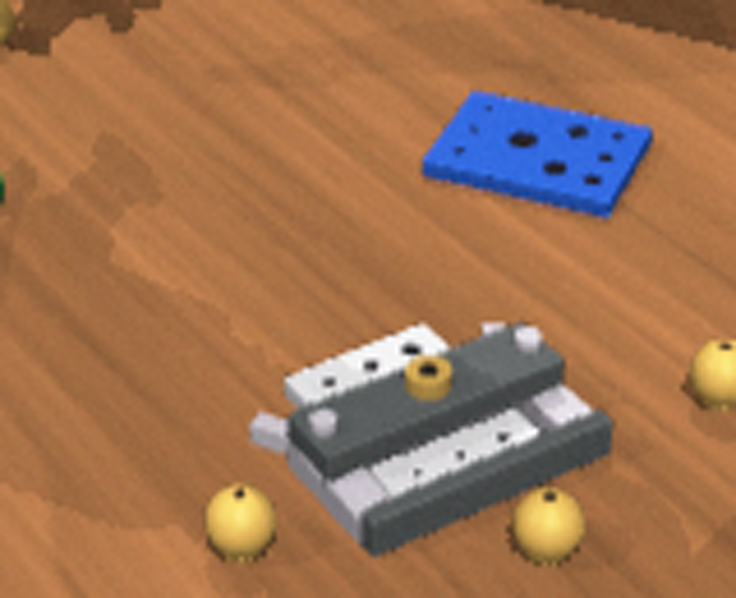

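Run:
```python
from h import *
def g(P): return np.array([[(p-G)@U,(p-G)@V] for p in P]).round(1)
print("rear edge",g(cr([(378,146),(369,296)],12)).tolist())
print("nose holes",(h:=g(cr([(166,176),(162,228),(158,280)],12))).tolist(),"rear holes",(k:=g(cr([(337,183),(334,235),(330,287)],12))).tolist())
for q in(h,k): v=q[0]-q[2];print("ang",np.degrees(np.arctan2(v[0],-v[1])))
p0=cr([(522,186),(507,236),(491,287)],12);c0=np.array([605.3,-29.3]);hh=np.radians(73.1);print("orig nose-hole gx",[(p-c0)@np.array([np.cos(hh),np.sin(hh)]) for p in p0],[(p-c0)@np.array([-np.sin(hh),np.cos(hh)]) for p in p0])
s=g(cr([(133,82),(110,372)],24));print("stop face",s.tolist())
```

```text
rear edge [[-71.2, -46.4], [-71.2, 28.6]]
nose holes [[33.2, -27.1], [33.2, -1.0], [33.2, 25.0]] rear holes [[-52.0, -27.0], [-52.1, -1.0], [-51.8, 24.9]]
ang 0.0
ang -0.22079189172358693
orig nose-hole gx [np.float64(42.921195409323765), np.float64(42.75496685505603), np.float64(42.914480257569814)] [np.float64(-26.907761488982207), np.float64(-0.9525715619694832), np.float64(25.434634595741795)]
stop face [[50.2, -71.2], [50.3, 72.6]]
```

```bash
python3 -c "
from h import *
st();print(robot.hand_in())"
```

```text
t 9.35 pos [ 599.1 -267.9  110.5] yaw 87.22 F [-0.   0.6  0.5] w 51.2 q [-30.  39.  91.  -0.  50. -27.]
the job is handed in; nothing more can be done
None
```

I pushed the aluminium gauge (the white plate at pixel 296,195; blue and green ones ignored) with two half-open fingertips on its rear edge. It turned about 14° on the way and went nose first under the bridge. I stopped when the force rose to about 14 N with no further advance, then backed off and handed in at 9.35 s.

- **Along the channel:** the last top view puts the gauge origin at guide x about −9.7 mm from the nose holes and about −11.2 mm from the rear edge. The two readings differ by 1.5 mm. The fingertip position implied about −7 mm. All three lie within the −14 to −6 mm band, and the image readings sit closest to home.
- **Sideways and square:** it was within about 1 mm of the centre line and within 0.3° of square.
- **Other objects:** balls 0, 1 and 3 and the jar had not moved in the picture. The blue plate appeared unmoved in the scene view. Ball2 and the screwdriver were hidden by the arm in the last top picture, so I did not recheck them. The tool was more than 70 mm above the top of ball2 there.

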